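# Pack and close the gift tins and the pot

### The arm

A 6-joint arm with a two-finger parallel gripper is mounted at the origin on the work surface. World frame = base frame: x ahead of the robot, y to its left, z up, the work surface at z = 0. Lengths are in m, angles in rad, forces in N, time in s.
With the tool pointing down it reaches from about 0.3 to 0.775 m from the base axis. Payload 14.6 kg.
Tool frame: the origin (TCP) lies at the very end of the fingers, on their centre line; the grasp point (between the pads) lies 19 mm behind it; z points along the fingers, y is the line along which they close (so a half turn about z gives the same grasp; the last joint's range is limited). The gripper opens to 94 mm and grips with 3 to 60 N. Pads are 16 mm wide; open, the fingers measure 119 mm over their backs; the gripper's body (75 mm by 177 mm) begins 78 mm behind the grasp point.
Start: joints at [-1.278, 0.3, 1.521, -0, 1.321, -0.067], TCP at [0.194, -0.515, 0.205] pointing down, gripper open.
Joint ranges: [-3.03, 3.03], [-0.79, 2.21], [0.23, 2.52], [-1.04, 4.18], [0, 3.07], [-2.55, 2.55]. Speed limits (rad/s): [2.22, 2.22, 2.57, 3.14, 3.14, 3.14].

### API

Orientations are given as [roll, pitch, yaw] about the fixed x, y, z axes, in that order (R = Rz(yaw) Ry(pitch) Rx(roll)).
In Python, from station import ctrl gives the robot as it stands.
- The arm moves only by the shell command python3 -m pendant 'ROWS' [OPENING] [FORCE]. ROWS is JSON, a list of rows, each a list of 2 entries, a list of its own where there are three numbers: the shift along the world's x, y, z in cm, then the turn about the world's z in rad. A call has 1 to 20 rows; each row shifts and turns the commanded pose from where the row before left it; what a row does not reach is not made up. A row lasts 1/12 s, in which the tool goes at most 41.7 mm and 7.16 degrees, less where a joint would pass 70% of its speed; a pose out of reach is approached as far as the arm can. A call is refused whole if a number of a shift passes 4.17 or a number of a turn 0.125, either way. A call with a gripper value outside its range is refused whole. OPENING is the opening, from 0 (shut) to 1 (fully open), set as the call begins (- or left out, the last holds). The fingers move at their own pace and stop on an object; FORCE is the grip in N (left out, the last holds). Time passes only in rows, so rows that do not move let the fingers close. It gives the time, the measured TCP pose, the force, the opening and the grip force at its end, in the units of the state.
- ctrl.get_obs(): the state, without advancing time (a new reading comes with each control period).
- ctrl.camera(name): name is "side" or "top" or "wrist"; returns a dict with "color" (384x512x3 uint8, red, green, blue), "intrinsics" (3x3 intrinsics, pixels), "k1" (the pictures are not rectified: a ray, as slopes to the right and down, at radius r is drawn at 1 + k1 r^2 times it, then the intrinsics apply), "camera_from_world" (4x4, takes a point from world to camera coordinates). Camera axes: x right, y down, z forward; pixel columns grow to the right and rows downward; lengths in m; the calibration is good to about 2 mm. A picture is of the moment at which its call begins. There is no depth.
- ctrl.hand_in(): hands the job in; it is judged then, once.
The state is a dict: "time_s": time; "qpos": joint angles; "joint_vel": joint speeds; "tau": joint torques, N m; "ee_pos": TCP position; "eef_rot": TCP orientation; "force": force on the tool from outside, world axes, zero at the start; "moment": the same for the moment, N m; "grip_width": finger opening in m; "grip_force": force on a finger pad.
Only numpy, scipy, OpenCV 4.12 (cv2) and the standard library are available. Lean on these libraries where they do the work, as an engineer would, in place of code of your own. Each camera call takes 0.05 s, during which the arm holds its last target. There are 200 camera calls.

### The job

A white pot and two or three coloured gift tins stand open on the packing bench. Pack every one: stand the bottle whose cap has its colour upright inside, then close it, the pot with the wooden cover set level and centred on its rim, each tin with the lid of its colour, pressed down until it snaps home, level and flush on the rim all round. Leave them standing on the bench and do not shove the other packing things about; a lid or bottle that has no tin is a spare and not needed.

Things in the scene. Friction and masses are not known exactly. Their poses are not given: they have to be found in the camera images.
- tin_blue: open round blue tin, may be absent: 104 mm across, 84 mm high, wall 4 mm (94 mm inside), floor 4 mm; 0.35 kg, loose. Origin: centre of underside, z up to the mouth. Four white sprung nubs inside, 7 mm below the rim: a lid set on rests on them, flange 7 mm above the rim; a straight push down on its knob, 20 N at most, snaps it home, flange on the rim, lid origin 70 mm above the tin's
- lid_blue: loose lid of the blue tin, lying plug down: blue flange 108 mm across, 5 mm thick; below it a white plug 90 mm across, 14 mm deep, lowest 5 mm tapering to 82 mm; on top an upright round wooden knob 26 mm across, 28 mm high; 70 g. Origin: centre of the plug's underside, z up to the knob (flange z 14 to 19 mm, knob 19 to 47 mm)
- tin_green: open round green tin, may be absent: 104 mm across, 84 mm high, wall 4 mm (94 mm inside), floor 4 mm; 0.35 kg, loose. Origin: centre of underside, z up to the mouth. Four white sprung nubs inside, 7 mm below the rim: a lid set on rests on them, flange 7 mm above the rim; a straight push down on its knob, 20 N at most, snaps it home, flange on the rim, lid origin 70 mm above the tin's
- lid_green: loose lid of the green tin, lying plug down: green flange 108 mm across, 5 mm thick; below it a white plug 90 mm across, 14 mm deep, lowest 5 mm tapering to 82 mm; on top an upright round wooden knob 26 mm across, 28 mm high; 70 g. Origin: centre of the plug's underside, z up to the knob (flange z 14 to 19 mm, knob 19 to 47 mm)
- tin_yellow: open round yellow tin, may be absent: 104 mm across, 84 mm high, wall 4 mm (94 mm inside), floor 4 mm; 0.35 kg, loose. Origin: centre of underside, z up to the mouth. Four white sprung nubs inside, 7 mm below the rim: a lid set on rests on them, flange 7 mm above the rim; a straight push down on its knob, 20 N at most, snaps it home, flange on the rim, lid origin 70 mm above the tin's
- lid_yellow: loose lid of the yellow tin, lying plug down: yellow flange 108 mm across, 5 mm thick; below it a white plug 90 mm across, 14 mm deep, lowest 5 mm tapering to 82 mm; on top an upright round wooden knob 26 mm across, 28 mm high; 70 g. Origin: centre of the plug's underside, z up to the knob (flange z 14 to 19 mm, knob 19 to 47 mm)
- bottle_blue: squat amber bottle, blue cap: body 54 mm across, 32 mm high, on it a round cap 28 mm across, 28 mm high (z 32 to 60 mm); about 140 g, standing upright. Origin: centre of its underside, z up. On the floor of its tin its origin is 4 mm above the tin's (5 mm in the white pot)
- bottle_green: squat amber bottle, green cap: body 54 mm across, 32 mm high, on it a round cap 28 mm across, 28 mm high (z 32 to 60 mm); about 140 g, standing upright. Origin: centre of its underside, z up. On the floor of its tin its origin is 4 mm above the tin's (5 mm in the white pot)
- bottle_yellow: squat amber bottle, yellow cap: body 54 mm across, 32 mm high, on it a round cap 28 mm across, 28 mm high (z 32 to 60 mm); about 140 g, standing upright. Origin: centre of its underside, z up. On the floor of its tin its origin is 4 mm above the tin's (5 mm in the white pot)
- bottle_white: squat amber bottle, white cap: body 54 mm across, 32 mm high, on it a round cap 28 mm across, 28 mm high (z 32 to 60 mm); about 140 g, standing upright. Origin: centre of its underside, z up. On the floor of its tin its origin is 4 mm above the tin's (5 mm in the white pot)
- pot: open round white stoneware pot, straight sides: 108 mm across, 76 mm high, wall 5 mm, floor 5 mm; 0.5 kg, loose. Always present. Origin: centre of its underside, z up to the mouth
- cover: loose wooden cover of the white pot: disc 114 mm across, 7 mm thick; below it a round boss 88 mm across, 5 mm deep, that drops into the pot's mouth with 4 mm of play all round; on top a dark round knob 26 mm across, 28 mm high; 90 g. Lies boss down. Origin: centre of the boss's underside, z up (disc z 5 to 12 mm, knob 12 to 40 mm). Seated, its origin is 71 mm above the pot's; it needs no pressing
- label_roll: roll of white labels standing on end, 46 mm across, 45 mm high; not part of the job. Origin: centre of its underside
- stamp: rubber stamp standing, 44 mm round black foot, slim wooden handle, 52 mm high; not part of the job. Origin: centre of its underside
- tape: brown packing-tape roll, 90 mm across, 48 mm high; not part of the job. Origin: centre of its underside
- tape_gun: blue tape dispenser lying down, 150 mm long along its y axis, 72 mm high; not part of the job. Origin: centre of its underside
- carton: small closed cardboard box 120 x 170 x 90 mm; not part of the job. Origin: centre of its underside
Things that resemble listed ones, but are neither listed nor needed, are in the scene too. What is shaped like the bottle_green but red is not meant.

How it is judged:
At the end, for the whole second after the job is handed in: Every tin present and the pot stand upright on the bench (0.05 rad), each with its bottle upright (0.2 rad) on its floor and its lid or cover on: level with the rim to 0.035 rad, within 2.5 mm of seated, centred to 6 mm (cover 8 mm); all at rest (angle between each of tin_blue, tin_green, tin_yellow, pot's own z axis and vertical below 0.05 rad and height (world z) of each of tin_blue, tin_green, tin_yellow, pot below 0.008 m and angle between each of bottle_blue, bottle_green, bottle_yellow, bottle_white's own z axis and vertical below 0.2 rad and horizontal distance between bottle_blue and tin_blue below 0.026 m and z of bottle_blue in the frame of tin_blue between -0.005 and 0.015 m and angle between each of lid_blue, lid_green, lid_yellow, cover's own z axis and vertical below 0.07 rad and angle between the z axis of lid_blue and the z axis of tin_blue, either way round below 0.035 rad and horizontal distance between lid_blue and tin_blue below 0.006 m and z of lid_blue in the frame of tin_blue between 0.064 and 0.0725 m and linear speed of each of tin_blue, lid_blue, tin_green, lid_green, tin_yellow, lid_yellow, pot, cover below 0.01 m/s and horizontal distance between bottle_green and tin_green below 0.026 m and z of bottle_green in the frame of tin_green between -0.005 and 0.015 m and angle between the z axis of lid_green and the z axis of tin_green, either way round below 0.035 rad and horizontal distance between lid_green and tin_green below 0.006 m and z of lid_green in the frame of tin_green between 0.064 and 0.0725 m and horizontal distance between bottle_yellow and tin_yellow below 0.026 m and z of bottle_yellow in the frame of tin_yellow between -0.005 and 0.015 m and angle between the z axis of lid_yellow and the z axis of tin_yellow, either way round below 0.035 rad and horizontal distance between lid_yellow and tin_yellow below 0.006 m and z of lid_yellow in the frame of tin_yellow between 0.064 and 0.0725 m and horizontal distance between bottle_white and pot below 0.026 m and z of bottle_white in the frame of pot between -0.005 and 0.015 m and angle between the z axis of cover and the z axis of pot, either way round below 0.035 rad and horizontal distance between cover and pot below 0.008 m and z of cover in the frame of pot between 0.065 and 0.0735 m); the robot touches nothing.
It fails at once if the label roll is pushed more than 60 mm away (distance of label_roll from where it was at the start of the episode above 0.06 m).
It fails at once if the stamp is pushed more than 60 mm away (distance of stamp from where it was at the start of the episode above 0.06 m).
It fails at once if the tape is pushed more than 60 mm away (distance of tape from where it was at the start of the episode above 0.06 m).
It fails at once if the tape gun is pushed more than 60 mm away (distance of tape_gun from where it was at the start of the episode above 0.06 m).
It fails at once if the carton is pushed more than 60 mm away (distance of carton from where it was at the start of the episode above 0.06 m).
Of tin_blue, tin_green, tin_yellow only 2 to 3 are there at a start; the rules pass over those that are not, and their reading is None.
At some moment in a run one of lid_blue, lid_green, lid_yellow, bottle_blue, bottle_green, bottle_yellow, cover, bottle_white may be knocked a few centimetres aside while the robot is not near it.
It also fails if it takes over 210 s, if anything falls off the work surface, if the arm or the gripper's body presses on something with over 40 N, if the wrist force passes 120 N, or if a joint passes its speed limit or range.

## Working session

There is one attempt and no reset: what is moved stays moved. The work goes in short steps, Python scripts to look and compute and a shell command to move; the robot and the scene stay as the last step left them, time stands still between calls to the robot, and variables do not carry over. Pictures are saved under pics/ and viewed, at most 14 in all, crops included, and the job is handed in when it is done.

```bash
ls; mkdir -p pics
cat > h.py <<'E'
import numpy as np, cv2
from station import ctrl
def grab(n,save=None):
    c=ctrl.camera(n)
    if save: cv2.imwrite('pics/'+save,c['color'][:,:,::-1])
    np.savez('/tmp/'+n+'.npz',**{k:np.asarray(v) for k,v in c.items()})
    return c
def load(n): return dict(np.load('/tmp/'+n+'.npz'))
def ray(c,u,v):
    K=c['intrinsics'];k1=float(c['k1'])
    d=np.array([(u-K[0,2])/K[0,0],(v-K[1,2])/K[1,1]])
    p=d.copy()
    for _ in range(20): p=d/(1+k1*(p@p))
    M=np.linalg.inv(c['camera_from_world'])
    return M[:3,3],M[:3,:3]@np.array([p[0],p[1],1])
def onz(c,u,v,z):
    o,d=ray(c,u,v); return o+d*(z-o[2])/d[2]
def proj(c,P):
    T=c['camera_from_world'];q=T[:3,:3]@np.asarray(P)+T[:3,3];s=q[:2]/q[2]
    s=s*(1+float(c['k1'])*(s@s));K=c['intrinsics'];return K[0,0]*s[0]+K[0,2],K[1,1]*s[1]+K[1,2]
E
python3 - <<'E'
from h import *
for n in('top','side','wrist'):
    c=grab(n,n+'0.png'); M=np.linalg.inv(c['camera_from_world']); print(n,M[:3,3].round(3),M[:3,2].round(2),c['intrinsics'][0,0],c['k1'])
a=cv2.imread('pics/top0.png');cv2.imwrite('pics/top0b.png',cv2.resize(a,(800,600),interpolation=cv2.INTER_CUBIC))
a=cv2.imread('pics/side0.png');cv2.imwrite('pics/side0b.png',cv2.resize(a,(800,600),interpolation=cv2.INTER_CUBIC))
E
```

```text
pics
top [ 0.312 -0.02   1.575] [ 0.18  0.01 -0.98] 475.9700006558916 -0.057389419320582113
side [ 0.408 -0.55   0.771] [ 0.17  0.6  -0.79] 366.7663738875892 -0.11183750849991607
wrist [ 0.256 -0.492  0.384] [-0.22 -0.08 -0.97] 315.61880529270053 0.028219953584999315
```

View pics/top0b.png

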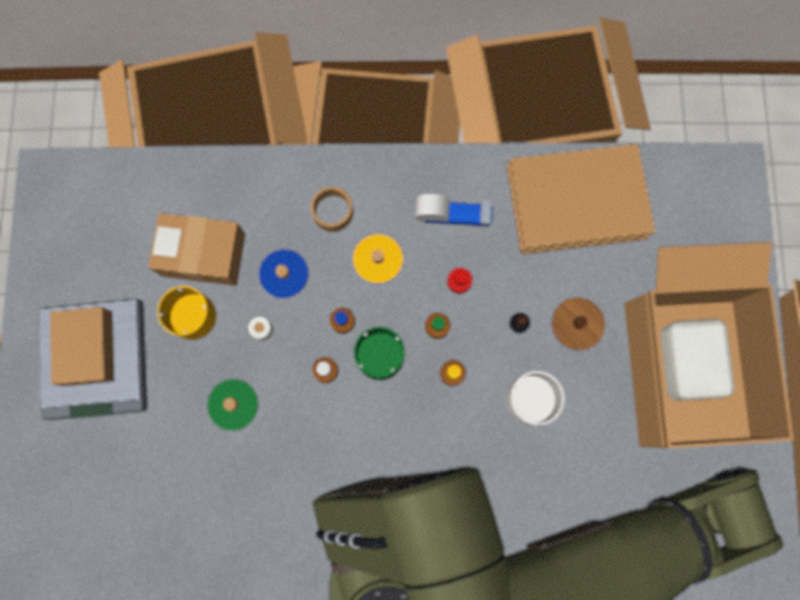

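View pics/side0b.png

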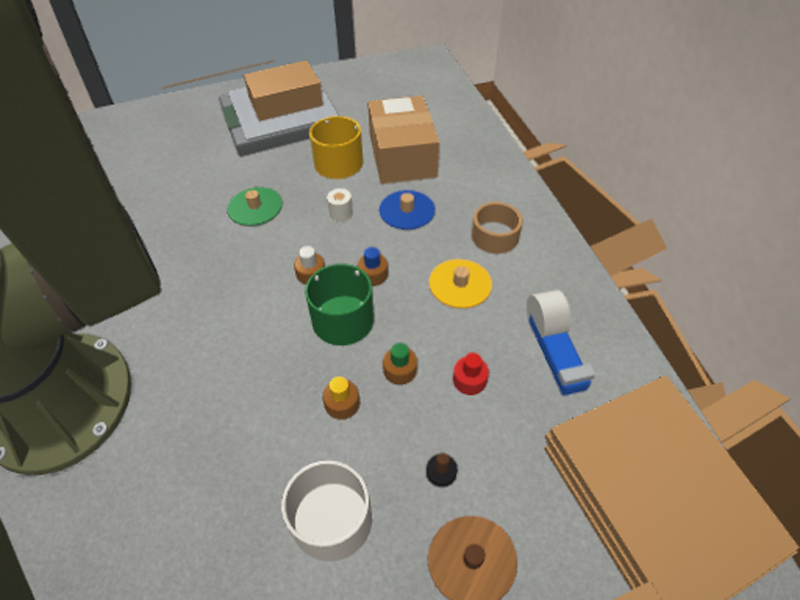

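Top view (800×600 px): tins present are green (380,353) and yellow (186,313), plus the pot (537,398). The blue tin is absent, so the blue lid (284,273) and blue bottle (342,320) are spare. Lids are green (233,404) and yellow (378,258), and the cover is at (579,323). Bottles are white (325,369), green (438,325) and yellow (453,372). The all-red one at (460,280) is the decoy, and the white label roll is at (259,328).

```bash
cat > find.py <<'E'
from h import *
H={'blue':(100,130,110,50),'green':(50,85,90,40),'yellow':(18,32,150,90)}
def blobs(img,col,white=False):
    hsv=cv2.cvtColor(img,cv2.COLOR_RGB2HSV)
    if col=='white': m=((hsv[...,1]<45)&(hsv[...,2]>185)).astype(np.uint8)
    else:
        a,b,s,v=H[col]; m=cv2.inRange(hsv,(a,s,v),(b,255,255))
    m=cv2.morphologyEx(m,cv2.MORPH_CLOSE,np.ones((3,3)))
    cs,_=cv2.findContours(m,cv2.RETR_EXTERNAL,cv2.CHAIN_APPROX_NONE)
    out=[]
    for k in cs:
        A=cv2.contourArea(k)
        if A<25: continue
        h=cv2.convexHull(k); 
        e=cv2.fitEllipse(h) if len(h)>5 else cv2.minAreaRect(k)
        out.append((int(A),*np.round(e[0],1),*np.round(e[1],1)))
    return out
E
python3 - <<'E'
from find import *
for n in('top','side'):
    c=load(n)
    for col in('blue','green','yellow','white'):
        for b in blobs(c['color'],col):
            x,y,z=onz(c,b[1],b[2],0); 
            if -.1<x<.9 and abs(y)<.6: print(n,col,[float(q) for q in b],[onz(c,b[1],b[2],z)[:2].round(4).tolist() for z in(.019,.06,.084)])
c=load('top');hsv=cv2.cvtColor(c['color'],cv2.COLOR_RGB2HSV);print(hsv[207,371],hsv[255,343],hsv[200,119],hsv[206,385])
a=c['color'][:,:,::-1][150:280,85:400];cv2.imwrite('pics/crop1.png',cv2.resize(a,None,fx=2.5,fy=2.5,interpolation=cv2.INTER_CUBIC))
E
```

```text
top blue [38.0, 218.0, 203.1, 6.9, 8.1] [[0.5551, 0.1007], [0.5487, 0.0975], [0.545, 0.0956]]
top blue [714.0, 181.1, 174.7, 30.4, 31.3] [[0.6521, 0.2256], [0.6431, 0.2191], [0.6379, 0.2153]]
top blue [249.0, 297.3, 136.4, 15.0, 31.5] [[0.7829, -0.1666], [0.7705, -0.1627], [0.7632, -0.1605]]
top green [755.0, 148.4, 258.6, 31.1, 32.1] [[0.373, 0.3265], [0.3714, 0.3174], [0.3705, 0.3121]]
top green [738.0, 242.4, 225.5, 31.3, 32.8] [[0.4804, 0.0199], [0.476, 0.0188], [0.4734, 0.0182]]
top green [33.0, 280.1, 206.7, 6.9, 7.4] [[0.5422, -0.1046], [0.5361, -0.1024], [0.5326, -0.1011]]
top yellow [70.0, 290.2, 237.5, 9.8, 10.2] [[0.4404, -0.1361], [0.4371, -0.133], [0.4351, -0.1312]]
top yellow [838.0, 118.9, 199.8, 31.6, 36.6] [[0.5677, 0.4325], [0.5609, 0.4206], [0.557, 0.4136]]
top yellow [703.0, 241.4, 165.1, 30.1, 31.1] [[0.6839, 0.0232], [0.6741, 0.022], [0.6684, 0.0214]]
top white [883.0, 343.4, 254.4, 34.0, 34.5] [[0.3847, -0.3078], [0.3828, -0.3002], [0.3817, -0.2957]]
top white [39.0, 206.4, 235.4, 7.3, 7.7] [[0.4483, 0.1378], [0.4447, 0.1337], [0.4426, 0.1312]]
top white [127.0
[... 1039 characters left out ...]
182], [0.6682, -0.0128], [0.6594, -0.0309]]
side yellow [1058.0, 215.2, 93.4, 36.9, 41.0] [[0.5681, 0.4549], [0.5593, 0.4001], [0.5542, 0.368]]
side white [2322.0, 207.6, 321.6, 53.4, 56.8] [[0.3799, -0.2813], [0.3814, -0.2959], [0.3823, -0.3045]]
side white [213.0, 351.1, 193.4, 15.6, 25.5] [[0.8101, -0.0648], [0.7881, -0.0912], [0.7753, -0.1067]]
side white [46.0, 195.8, 160.6, 7.3, 9.3] [[0.4468, 0.1715], [0.4447, 0.1322], [0.4435, 0.1092]]
side white [109.0, 216.5, 125.2, 10.3, 15.0] [[0.5361, 0.298], [0.5292, 0.2518], [0.5251, 0.2247]]
side white [128.0, 254.0, 67.4, 10.3, 21.2] [[0.7363, 0.562], [0.7184, 0.5014], [0.7079, 0.4659]]
[ 12 165  82] [ 13   8 231] [ 23 235 235] [ 13 142 145]
```

View pics/crop1.png

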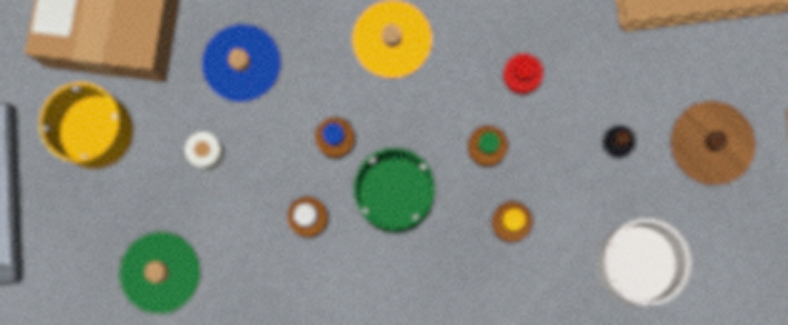

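The crop shows the same layout: yellow-cap bottle (513,220), green-cap (489,145), white-cap (305,215), and the all-red decoy (523,72), which I won't touch. I start with the yellow bottle.

```bash
python3 -m pendant '[[[1.5,2.4,0],0],[[1.5,2.4,0],0],[[1.5,2.4,0],0],[[1.5,2.4,0],0],[[1.5,2.4,0],0],[[1.5,2.4,0],0],[[1.5,2.4,0],0],[[1.5,2.4,0],0],[[1.5,2.4,0],0],[[1.5,2.4,0],0],[[1.5,2.4,0],0],[[1.5,2.4,0],0],[[1.5,2.4,0],0],[[1.5,2.4,0],0],[[1.5,2.4,0],0],[[1.5,2.4,0],0],[[0,0,0],0],[[0,0,0],0]]' 0.6 20
python3 - <<'E'
from find import *
o=ctrl.get_obs();print(o['ee_pos'],o['eef_rot'],o['qpos'])
c=grab('wrist','w1.png')
for col in('green','yellow','white'):
    for b in blobs(c['color'],col): print(col,[float(q) for q in b],[onz(c,b[1],b[2],z)[:2].round(4).tolist() for z in(.06,.084)])
E
```

```text
time_s: 1.65
ee_pos: [0.4338, -0.13, 0.2052]
eef_rot: [-3.141, 0.0, 0.362]
force: [-0.5, 0.9, 0.1]
grip_width: 0.0565
grip_force: 0.0
[ 0.43384008 -0.1299615   0.20521402] [-3.14125554e+00  4.33869356e-04  3.62168906e-01] [-3.71932627e-01  8.21862029e-02  1.78092081e+00 -4.21513488e-05
  1.27903360e+00  8.36707003e-01]
green [592.0, 276.0, 70.8, 26.6, 29.8] [[0.5369, -0.1041], [0.5339, -0.1044]]
green [12022.0, 132.3, 82.1, 114.2, 137.9] [[0.4772, 0.0227], [0.4786, 0.0131]]
yellow [168.0, 377.1, 351.6, 14.7, 68.5] [[0.2843, -0.3314], [0.3, -0.3149]]
yellow [75.0, 131.7, 319.1, 10.8, 21.2] [[0.2229, -0.0465], [0.2431, -0.051]]
yellow [47.0, 132.0, 285.2, 8.4, 19.8] [[0.2649, -0.035], [0.282, -0.0404]]
yellow [371.0, 391.3, 301.6, 23.7, 55.5] [[0.3504, -0.3183], [0.3611, -0.3028]]
yellow [593.0, 268.3, 174.3, 27.3, 29.4] [[0.439, -0.1336], [0.4433, -0.1317]]
white [559.0, 397.2, 253.3, 40.2, 74.1] [[0.4066, -0.2984], [0.4132, -0.2843]]
white [524.0, 9.6, 71.1, 25.0, 31.0] [[0.4447, 0.133], [0.4485, 0.1152]]
```

View pics/w1.png

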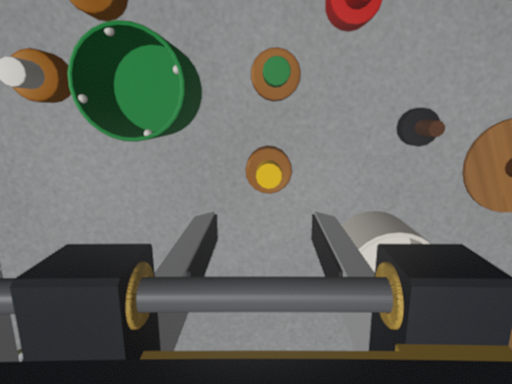

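The wrist picture shows the yellow-cap bottle at (268,172), between and ahead of the fingertips, with nothing in the way.

```bash
python3 -m pendant '[[[0.4,-0.35,-1.9],0],[[0,0,-2.5],0],[[0,0,-2.5],0],[[0,0,-2.5],0],[[0,0,-2.5],0],[[0,0,-2.5],0],[[0,0,-1.5],0],[[0,0,-1],0],[[0,0,0],0]]'
python3 -m pendant '[[[0,0,0],0],[[0,0,0],0],[[0,0,0],0],[[0,0,0],0],[[0,0,0],0],[[0,0,0],0],[[0,0,0],0],[[0,0,0],0]]' 0 25
```

```text
time_s: 2.45
ee_pos: [0.4364, -0.1347, 0.0349]
eef_rot: [-3.14, 0.002, 0.359]
force: [-0.8, -0.5, -0.6]
grip_width: 0.0563
grip_force: 0.0
time_s: 3.12
ee_pos: [0.4379, -0.1344, 0.037]
eef_rot: [3.141, -0.001, 0.36]
force: [-0.6, 0.4, 7.4]
grip_width: 0.0275
grip_force: 25.0
```

```bash
cat >> find.py <<'E'
from scipy.optimize import least_squares
def circ(c,col,near,z,r,white_mask=None,tol=25,part='far',mask=None):
    """fit circle of known radius r at height z; uses the half of the outline away from the camera"""
    hsv=cv2.cvtColor(c['color'],cv2.COLOR_RGB2HSV)
    if mask is not None: m=mask(hsv).astype(np.uint8)
    else:
        a,b,s,v=H[col]; m=cv2.inRange(hsv,(a,s,v),(b,255,255))
    m=cv2.morphologyEx(m,cv2.MORPH_CLOSE,np.ones((5,5)))
    cs,_=cv2.findContours(m,cv2.RETR_EXTERNAL,cv2.CHAIN_APPROX_NONE)
    cs=[k for k in cs if cv2.contourArea(k)>150]
    u=np.array(proj(c,[*near,z]))
    k=min(cs,key=lambda k:np.linalg.norm(k[:,0].mean(0)-u))
    h,w=m.shape
    P=np.array([onz(c,*(q.astype(float)+0),z)[:2] for q in k[:,0] if 2<q[0]<w-3 and 2<q[1]<h-3])
    o=np.linalg.inv(c['camera_from_world'])[:2,3]
    x=np.array(near,float)
    for _ in range(6):
        d=x-o; d/=np.linalg.norm(d)
        s=P if part=='all' else P[(P-x)@d>(-.15*r)]
        s=s[abs(np.linalg.norm(s-x,axis=1)-r)<(.025 if _<2 else .008)]
        x=least_squares(lambda q:np.linalg.norm(s-q[:2],axis=1)-r,x,loss='soft_l1',f_scale=.001).x
    return x.round(4),len(s),float(np.sqrt(np.mean((np.linalg.norm(s-x,axis=1)-r)**2)).round(4))
E
python3 - <<'E'
from find import *
W=lambda h:(h[...,1]<50)&(h[...,2]>165)
BR=lambda h:(h[...,0]<20)&(h[...,1]>90)
for n in('top','side'):
    c=load(n)
    print(n,'ytin',circ(c,'yellow',(.557,.41),.084,.052))
    print('gtin',circ(c,'green',(.473,.018),.084,.052))
    print('pot',circ(c,'',(.382,-.297),.076,.054,mask=W))
    print('glid',circ(c,'green',(.373,.325),.019,.054,part='all'))
    print('ylid',circ(c,'yellow',(.684,.022),.019,.054,part='all'))
    print('cover',circ(c,'',(.54,-.39),.012,.057,part='all',mask=BR))
E
```

```text
top ytin (array([0.56  , 0.4177]), 49, 0.0021)
gtin (array([0.4705, 0.017 ]), 56, 0.003)
pot (array([ 0.3824, -0.2988]), 55, 0.0009)
glid (array([0.3742, 0.3259]), 89, 0.0036)
ylid (array([0.6843, 0.0234]), 86, 0.0032)
cover (array([ 0.5419, -0.403 ]), 91, 0.0037)
side ytin (array([0.5611, 0.416 ]), 42, 0.0014)
gtin (array([0.475 , 0.0138]), 57, 0.0013)
pot (array([ 0.3826, -0.3005]), 85, 0.0008)
glid (array([0.3735, 0.3234]), 82, 0.0026)
ylid (array([0.6838, 0.0202]), 99, 0.0021)
cover (array([ 0.5411, -0.407 ]), 124, 0.0016)
```

```bash
python3 -m pendant '[[[0,0,1.3],0],[[0,0,3],0],[[0,0,3],0],[[0,0,3],0],[[0,0,3],0],[[0,0,0],0]]'
python3 -m pendant '[[[0.6,2.75,0],0],[[0.6,2.75,0],0],[[0.6,2.75,0],0],[[0.6,2.75,0],0],[[0.6,2.75,0],0],[[0.6,2.75,0],0],[[0.6,2.75,0],0],[[0.6,2.75,0],0],[[0.6,2.75,0],0],[[0.6,2.75,0],0],[[0.6,2.75,0],0],[[0.6,2.75,0],0],[[0.6,2.75,0],0],[[0.6,2.75,0],0],[[0.6,2.75,0],0],[[0.6,2.75,0],0],[[0.6,2.75,0],0],[[0.6,2.75,0],0],[[0.6,2.75,0],0],[[0.6,2.75,0],0]]'
python3 -m pendant '[[[0,0,0],0],[[0,0,0],0]]'
python3 - <<'E'
from find import *
c=grab('wrist','w2.png'); print(circ(c,'yellow',(.5605,.417),.084,.052))
c=grab('side'); print(circ(c,'yellow',(.5605,.417),.084,.052))
E
```

```text
time_s: 3.62
ee_pos: [0.4395, -0.1349, 0.1747]
eef_rot: [3.136, -0.006, 0.36]
force: [0.6, -0.1, -0.4]
grip_width: 0.0274
grip_force: 25.0
time_s: 5.28
ee_pos: [0.5575, 0.417, 0.1683]
eef_rot: [3.141, 0.001, 0.36]
force: [0.4, 0.3, -1.6]
grip_width: 0.0277
grip_force: 25.0
time_s: 5.45
ee_pos: [0.5571, 0.4165, 0.1676]
eef_rot: [3.141, 0.002, 0.361]
force: [0.1, -1.0, -1.0]
grip_width: 0.0275
grip_force: 25.0
(array([0.5665, 0.4238]), 154, 0.003)
(array([0.561 , 0.4149]), 42, 0.0025)
```

View pics/w2.png

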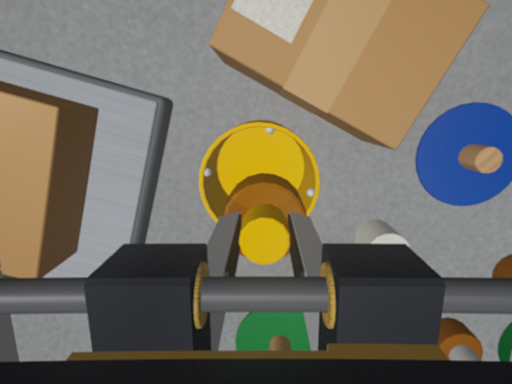

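The wrist picture shows the held yellow bottle (265,235) over the yellow tin, whose rim is centred near (260,180), with room on all sides. Now lower and release.

```bash
python3 -m pendant '[[[0.4,0,-1.6],0],[[0,0,-2],0],[[0,0,-2],0],[[0,0,-2],0],[[0,0,-2],0],[[0,0,-1.5],0],[[0,0,-0.8],0],[[0,0,-0.5],0],[[0,0,0],0],[[0,0,0],0]]'
python3 -m pendant '[[[0,0,0],0],[[0,0,0],0],[[0,0,0],0]]' 0.5
python3 -m pendant '[[[0,0,2],0],[[0,0,3],0],[[0,0,3],0],[[0,0,3],0],[[0,0,2],0],[[0,0,0],0]]'
python3 - <<'E'
from find import *
c=grab('wrist')
for b in blobs(c['color'],'yellow'): print([float(q) for q in b],onz(c,b[1],b[2],.064)[:2])
E
```

```text
time_s: 6.38
ee_pos: [0.562, 0.4157, 0.0464]
eef_rot: [-3.141, -0.001, 0.359]
force: [1.2, -0.0, -1.0]
grip_width: 0.0276
grip_force: 25.0
time_s: 6.63
ee_pos: [0.562, 0.416, 0.0464]
eef_rot: [-3.141, -0.001, 0.36]
force: [-0.6, -0.6, 0.3]
grip_width: 0.044
grip_force: 0.0
time_s: 7.13
ee_pos: [0.563, 0.4167, 0.1816]
eef_rot: [-3.14, -0.008, 0.36]
force: [1.1, 0.4, 0.6]
grip_width: 0.0467
grip_force: 0.0
[74.0, 153.1, 318.3, 10.0, 23.6] [0.38587677 0.47483668]
[51.0, 151.9, 289.1, 6.6, 28.5] [0.41810089 0.48571473]
[352.0, 370.3, 300.1, 21.7, 57.2] [0.48666002 0.26871711]
[9631.0, 257.1, 184.1, 112.6, 112.9] [0.56107955 0.4224403 ]
```

```bash
python3 -m pendant '[[[-1,-2.35,0],0],[[-1,-2.35,0],0],[[-1,-2.35,0],0],[[-1,-2.35,0],0],[[-1,-2.35,0],0],[[-1,-2.35,0],0],[[-1,-2.35,0],0],[[-1,-2.35,0],0],[[-1,-2.35,0],0],[[-1,-2.35,0],0],[[-1,-2.35,0],0],[[-0.8,-2.35,0],0],[[0,0,0],0],[[0,0,0],0]]' 0.6
python3 - <<'E'
from find import *
c=grab('wrist','w3.png'); print(ctrl.get_obs()['ee_pos'])
for b in blobs(c['color'],'white'): print([float(q) for q in b],onz(c,b[1],b[2],.06)[:2])
E
```

```text
time_s: 8.35
ee_pos: [0.4433, 0.1331, 0.175]
eef_rot: [-3.141, 0.001, 0.358]
force: [-0.4, 0.8, -0.4]
grip_width: 0.0564
grip_force: 0.0
[0.44355958 0.13372794 0.17503298]
[503.0, 263.6, 182.0, 25.8, 26.2] [0.44520328 0.13332674]
[2042.0, 154.8, 37.5, 48.5, 55.3] [0.53086129 0.26466055]
```

```bash
python3 -m pendant '[[[0.15,0,-1.5],0],[[0,0,-2.5],0],[[0,0,-2.5],0],[[0,0,-2.5],0],[[0,0,-2.5],0],[[0,0,-1.2],0],[[0,0,-0.8],0],[[0,0,0],0],[[0,0,0],0]]'
python3 -m pendant '[[[0,0,0],0],[[0,0,0],0],[[0,0,0],0],[[0,0,0],0],[[0,0,0],0],[[0,0,0],0]]' 0 25
python3 -m pendant '[[[0,0,1.5],0],[[0,0,3],0],[[0,0,3],0],[[0,0,3],0],[[0,0,2.5],0],[[0,0,0],0]]'
python3 -m pendant '[[[-0.3,-2.4,0],0],[[-0.3,-2.4,0],0],[[-0.3,-2.4,0],0],[[-0.3,-2.4,0],0],[[-0.3,-2.4,0],0],[[-0.3,-2.4,0],0],[[-0.3,-2.4,0],0],[[-0.3,-2.4,0],0],[[-0.4,-2.4,0],0],[[-0.4,-2.4,0],0],[[-0.4,-2.4,0],0],[[-0.4,-2.4,0],0],[[-0.4,-2.4,0],0],[[-0.4,-2.4,0],0],[[-0.4,-2.4,0],0],[[-0.4,-2.4,0],0],[[-0.4,-2.4,0],0],[[-0.4,-2.4,0],0],[[0,0,0],0],[[0,0,0],0]]'
```

```text
time_s: 9.15
ee_pos: [0.4453, 0.1342, 0.0405]
eef_rot: [-3.142, 0.0, 0.36]
force: [-0.1, 0.9, -0.2]
grip_width: 0.0564
grip_force: 0.0
time_s: 9.65
ee_pos: [0.4453, 0.1338, 0.0408]
eef_rot: [3.142, -0.001, 0.36]
force: [-0.7, 0.8, 3.6]
grip_width: 0.0274
grip_force: 25.0
time_s: 10.15
ee_pos: [0.4469, 0.1341, 0.1751]
eef_rot: [3.141, -0.007, 0.36]
force: [0.8, 0.5, -0.7]
grip_width: 0.0275
grip_force: 25.0
time_s: 11.82
ee_pos: [0.3806, -0.2987, 0.1694]
eef_rot: [-3.14, 0.001, 0.358]
force: [-1.1, 0.2, -1.7]
grip_width: 0.0272
grip_force: 25.0
```

```bash
python3 -m pendant '[[[0.2,0,-1.7],0],[[0,0,-2],0],[[0,0,-2],0],[[0,0,-2],0],[[0,0,-2],0],[[0,0,-1.2],0],[[0,0,-0.8],0],[[0,0,-0.5],0],[[0,0,0],0],[[0,0,0],0]]'
python3 -m pendant '[[[0,0,0],0],[[0,0,0],0],[[0,0,0],0]]' 0.5
python3 -m pendant '[[[0,0,2],0],[[0,0,3],0],[[0,0,3],0],[[0,0,3],0],[[0,0,2],0],[[0,0,0],0]]'
python3 - <<'E'
from find import *
grab('wrist','w4.png');print(ctrl.get_obs()['ee_pos'])
E
python3 -m pendant '[[[1.5,1.95,0],0],[[1.5,1.95,0],0],[[1.5,1.95,0],0],[[1.5,1.95,0],0],[[1.5,1.95,0],0],[[1.5,1.95,0],0],[[1.5,1.95,0],0],[[1.5,1.95,0],0],[[1.5,1.95,0],0],[[1.5,1.95,0],0],[[0,0,0],0],[[0,0,0],0]]' 0.6
python3 - <<'E'
from find import *
c=grab('wrist','w5.png');print(ctrl.get_obs()['ee_pos'])
for b in blobs(c['color'],'green'): print([float(q) for q in b],onz(c,b[1],b[2],.06)[:2])
print(circ(c,'green',(.474,.015),.084,.052))
a=np.hstack([cv2.imread('pics/w4.png'),cv2.imread('pics/w5.png')]);cv2.imwrite('pics/w45.png',cv2.resize(a,(800,300),interpolation=cv2.INTER_AREA))
E
```

```text
time_s: 12.65
ee_pos: [0.3834, -0.2982, 0.0488]
eef_rot: [3.141, -0.0, 0.36]
force: [-0.5, -0.0, -1.1]
grip_width: 0.0273
grip_force: 25.0
time_s: 12.9
ee_pos: [0.3834, -0.2985, 0.049]
eef_rot: [3.141, -0.001, 0.36]
force: [-0.6, 1.2, 0.5]
grip_width: 0.044
grip_force: 0.0
time_s: 13.4
ee_pos: [0.3844, -0.2994, 0.183]
eef_rot: [3.135, -0.003, 0.36]
force: [-0.6, 0.3, 0.4]
grip_width: 0.0468
grip_force: 0.0
[ 0.38376813 -0.29885754  0.18055028]
time_s: 14.45
ee_pos: [0.533, -0.1025, 0.1771]
eef_rot: [-3.141, 0.002, 0.362]
force: [0.0, 1.0, 0.2]
grip_width: 0.0564
grip_force: 0.0
[ 0.5326856  -0.10316852  0.17737663]
[583.0, 266.4, 177.9, 27.0, 29.3] [ 0.53905278 -0.10338204]
[11547.0, 123.0, 192.0, 113.4, 138.0] [0.47702824 0.02097139]
(array([0.477 , 0.0167]), 139, 0.0023)
```

View pics/w45.png

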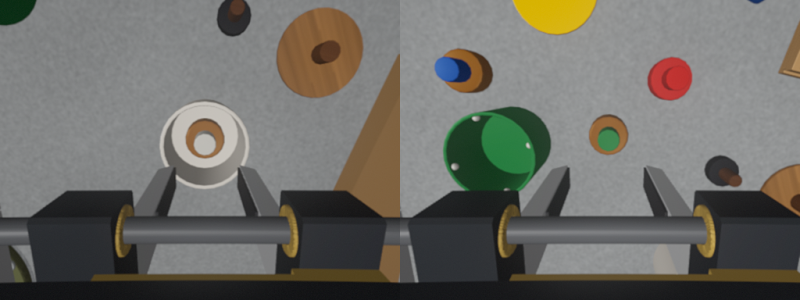

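Left: the white bottle stands inside the pot (205,145). Right: the green-cap bottle is at (608,138), ready to grasp.

```bash
python3 -m pendant '[[[0.5,0,-1.6],0],[[0,0,-2.5],0],[[0,0,-2.5],0],[[0,0,-2.5],0],[[0,0,-2.5],0],[[0,0,-1.2],0],[[0,0,-0.8],0],[[0,0,0],0],[[0,0,0],0]]'
python3 -m pendant '[[[0,0,0],0],[[0,0,0],0],[[0,0,0],0],[[0,0,0],0],[[0,0,0],0],[[0,0,0],0]]' 0 25
python3 -m pendant '[[[0,0,1.5],0],[[0,0,3],0],[[0,0,3],0],[[0,0,3],0],[[0,0,2.5],0],[[-1.25,2.35,0],0],[[-1.25,2.35,0],0],[[-1.25,2.35,0],0],[[-1.25,2.35,0],0],[[-1.25,2.35,0],0],[[0,0,0],0],[[0,0,0],0]]'
python3 -m pendant '[[[0,0,-1.7],0],[[0,0,-2],0],[[0,0,-2],0],[[0,0,-2],0],[[0,0,-2],0],[[0,0,-1.2],0],[[0,0,-0.8],0],[[0,0,-0.5],0],[[0,0,0],0],[[0,0,0],0]]'
```

```text
time_s: 15.25
ee_pos: [0.5384, -0.1037, 0.0432]
eef_rot: [3.141, -0.001, 0.359]
force: [0.3, 0.4, 0.9]
grip_width: 0.0562
grip_force: 0.0
time_s: 15.75
ee_pos: [0.5383, -0.1033, 0.0428]
eef_rot: [3.141, -0.001, 0.36]
force: [-1.1, 1.4, 3.2]
grip_width: 0.0274
grip_force: 25.0
time_s: 16.75
ee_pos: [0.4754, 0.0149, 0.1727]
eef_rot: [3.141, -0.0, 0.362]
force: [-0.2, -0.3, -0.4]
grip_width: 0.0272
grip_force: 25.0
time_s: 17.58
ee_pos: [0.476, 0.014, 0.0509]
eef_rot: [3.141, -0.0, 0.359]
force: [-0.6, 1.2, -0.2]
grip_width: 0.0273
grip_force: 25.0
```

```bash
python3 -m pendant '[[[0,0,-0.3],0],[[0,0,0],0]]'
python3 -m pendant '[[[0,0,0],0],[[0,0,0],0],[[0,0,0],0]]' 0.5
python3 -m pendant '[[[0,0,2],0],[[0,0,3],0],[[0,0,3],0],[[0,0,3],0],[[0,0,2],0],[[0,0,0],0]]'
python3 - <<'E'
from find import *
c=grab('wrist','w6.png');print(circ(c,'green',(.474,.015),.084,.052))
E
python3 -m pendant '[[[-0.8,2.4,0],0],[[-0.8,2.4,0],0],[[-0.8,2.4,0],0],[[-0.8,2.4,0],0],[[-0.8,2.4,0],0],[[-0.8,2.4,0],0],[[-0.8,2.4,0],0],[[-0.8,2.4,0],0],[[-0.8,2.4,0],0],[[-0.8,2.4,0],0],[[-0.8,2.4,0],0],[[-0.8,2.4,0],0],[[-0.6,2.2,0],0],[[0,0,0],0],[[0,0,0],0]]' 0.6
python3 - <<'E'
from find import *
c=grab('wrist','w7.png');print(ctrl.get_obs()['ee_pos'])
print(circ(c,'green',(.374,.325),.019,.054,part='all'))
a=np.hstack([cv2.imread('pics/w6.png'),cv2.imread('pics/w7.png')]);cv2.imwrite('pics/w67.png',cv2.resize(a,(800,300),interpolation=cv2.INTER_AREA))
E
```

```text
time_s: 17.75
ee_pos: [0.4759, 0.0142, 0.0477]
eef_rot: [3.141, -0.001, 0.36]
force: [0.6, 0.2, -1.4]
grip_width: 0.0274
grip_force: 25.0
time_s: 18.0
ee_pos: [0.4758, 0.0142, 0.0478]
eef_rot: [3.141, -0.001, 0.36]
force: [0.6, 0.1, -0.0]
grip_width: 0.0441
grip_force: 0.0
time_s: 18.5
ee_pos: [0.4773, 0.0142, 0.1818]
eef_rot: [3.139, -0.006, 0.36]
force: [0.5, -0.2, -0.5]
grip_width: 0.047
grip_force: 0.0
(array([0.478 , 0.0186]), 177, 0.0018)
time_s: 19.8
ee_pos: [0.373, 0.3245, 0.1762]
eef_rot: [3.141, 0.002, 0.362]
force: [-0.5, 0.2, 0.5]
grip_width: 0.056
grip_force: 0.0
[0.37331409 0.32386221 0.1764595 ]
(array([0.3733, 0.3263]), 273, 0.0016)
```

View pics/w67.png

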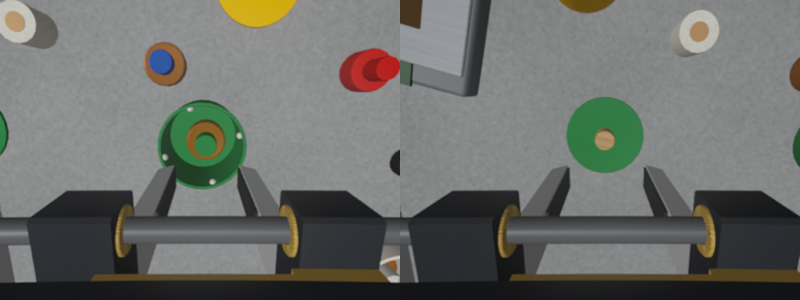

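Left: the green bottle stands inside the green tin (205,145), with the four nubs visible. Right: the green lid's flange is centred at (605,135) and its knob is at (605,140). Grasp the knob.

```bash
python3 -m pendant '[[[0.05,0.15,-1.7],0],[[0,0,-2.5],0],[[0,0,-2.5],0],[[0,0,-2.5],0],[[0,0,-2.5],0],[[0,0,-1.5],0],[[0,0,-1.2],0],[[0,0,-0.7],0],[[0,0,0],0],[[0,0,0],0]]'
python3 -m pendant '[[[0,0,0],0],[[0,0,0],0],[[0,0,0],0],[[0,0,0],0],[[0,0,0],0],[[0,0,0],0]]' 0 40
python3 -m pendant '[[[0,0,2],0],[[0,0,3],0],[[0,0,3],0],[[0,0,3],0],[[0,0,3],0],[[0,0,3],0],[[0,0,3],0],[[0,0,0],0]]'
python3 -m pendant '[[[0,-2.4,0],0],[[0,-2.4,0],0],[[0,-2.4,0],0],[[0,-2.4,0],0],[[0,-2.4,0],0],[[0,-2.4,0],0],[[0,-2.4,0],0],[[0,-2.4,0],0],[[0,-2.4,0],0],[[0,-2.4,0],0],[[0,-2.4,0],0],[[0,-2.4,0],0],[[0,-2.4,0],0],[[0,0,0],0],[[0,0,0],0],[[0,0,0],0],[[0,0,0],0],[[0,0,0],0]]'
python3 - <<'E'
from find import *
c=grab('wrist','w8.png');print(ctrl.get_obs()['ee_pos'])
print(circ(c,'green',(.475,.015),.084,.052))
hsv=cv2.cvtColor(c['color'],cv2.COLOR_RGB2HSV)
m=((hsv[...,1]<90)&(hsv[...,2]>150)).astype(np.uint8)
n,_,s,ce=cv2.connectedComponentsWithStats(m)
for i in range(1,n):
    p=onz(c,*ce[i],.077)[:2]
    if s[i,4]>4 and np.hypot(*(p-[.476,.016]))<.07: print(ce[i].round(1),s[i,4],p.round(4))
E
```

```text
time_s: 20.68
ee_pos: [0.3744, 0.3253, 0.0266]
eef_rot: [3.142, 0.0, 0.359]
force: [0.2, -0.4, 0.4]
grip_width: 0.0568
grip_force: 0.0
time_s: 21.18
ee_pos: [0.3742, 0.3258, 0.0267]
eef_rot: [-3.141, -0.0, 0.36]
force: [-0.7, -0.5, 2.9]
grip_width: 0.0251
grip_force: 40.0
time_s: 21.85
ee_pos: [0.3755, 0.3268, 0.2321]
eef_rot: [-3.139, -0.008, 0.36]
force: [0.0, -0.0, -0.0]
grip_width: 0.0251
grip_force: 40.0
time_s: 23.35
ee_pos: [0.3741, 0.0145, 0.2263]
eef_rot: [-3.141, 0.0, 0.361]
force: [0.4, -0.8, -0.8]
grip_width: 0.0253
grip_force: 40.0
[0.37412075 0.01438426 0.22634937]
(array([0.4743, 0.0191]), 172, 0.0007)
[269.9  15.9] 8 [0.5209 0.0632]
[249.7  27.1] 46 [0.5052 0.0777]
[283.   31.6] 33 [0.5127 0.0467]
[242.4  37.8] 5 [0.494 0.081]
[352.8  39.2] 8 [ 0.5298 -0.0182]
[239.   47.2] 20 [0.485  0.0813]
[357.   48.9] 21 [ 0.5235 -0.0256]
[359.2  57.8] 6 [ 0.517 -0.031]
[232.9  64.3] 7 [0.4684 0.0818]
[341.5  66.5] 39 [ 0.5038 -0.0182]
[363.8  64. ] 26 [ 0.5134 -0.0376]
[240.1  69.3] 18 [0.4666 0.0736]
[354.5  67.5] 6 [ 0.5074 -0.0304]
[362.7  72.1] 7 [ 0.5064 -0.0397]
[230.4  81.2] 108 [0.4528 0.0789]
[356.  74.] 9 [ 0.5025 -0.0343]
[241.4  74.8] 5 [0.4623 0.0707]
[359.2  86.1] 57 [ 0.4933 -0.042 ]
[351.4  88.8] 5 [ 0.4884 -0.0359]
[239.2  95.5] 41 [0.4431 0.0662]
[251.   94.2] 25 [0.4485 0.0556]
[236.5 104.2] 82 [0.4343 0.066 ]
[360.4 101.8] 5 [ 0.4802 -0.0495]
[352.  108.6] 22 [ 0.4713 -0.0444]
[343.9 109.4] 14 [ 0.4677 -0.037 ]
[256.2 119.5] 11 [0.4272 0.0422]
[307.3 126.6] 29 [ 0.4391 -0.0092]
[328.5 127.3] 18 [ 0.446  -0.0296]
[271.7 133.3] 6 [0.4199 0.0225]
[304.7 138.8] 13 [ 0.4267 -0.0114]
```

View pics/w8.png

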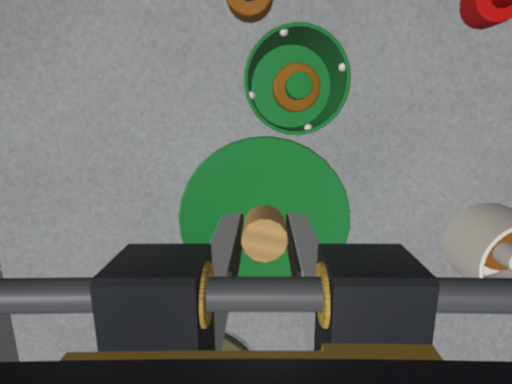

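The four nubs are at (283,32), (341,67), (307,127) and (251,94), which puts the tin centre near (0.475, 0.0185). The lid hangs level in the grip. Carry it over and lower it.

```bash
python3 -m pendant '[[[2,0.1,0],0],[[2,0.1,0],0],[[2,0.1,0],0],[[2,0.1,0],0],[[2.1,0,0],0],[[0,0,0],0],[[0,0,-2],0],[[0,0,-2.5],0],[[0,0,-2.5],0],[[0,0,-2],0],[[0,0,-1],0],[[0,0,-0.7],0],[[0,0,0],0],[[0,0,0],0],[[0,0,0],0],[[0,0,0],0]]'
python3 -m pendant '[[[0,0,-0.3],0],[[0,0,-0.3],0],[[0,0,-0.3],0],[[0,0,-0.3],0],[[0,0,0],0],[[0,0,0],0]]'
```

```text
time_s: 24.73
ee_pos: [0.4756, 0.0177, 0.1204]
eef_rot: [3.141, -0.001, 0.36]
force: [-0.6, -0.5, -0.4]
grip_width: 0.0249
grip_force: 40.0
time_s: 25.23
ee_pos: [0.4751, 0.0177, 0.1072]
eef_rot: [-3.141, 0.0, 0.36]
force: [-0.3, -0.2, -0.4]
grip_width: 0.0249
grip_force: 40.0
```

```bash
python3 -m pendant '[[[0,0,-0.2],0],[[0,0,-0.2],0],[[0,0,0],0],[[0,0,0],0]]'
python3 -m pendant '[[[0,0,-0.1],0],[[0,0,-0.1],0],[[0,0,-0.1],0],[[0,0,0],0],[[0,0,0],0]]'
```

```text
time_s: 25.57
ee_pos: [0.4754, 0.0179, 0.1036]
eef_rot: [3.142, -0.001, 0.36]
force: [2.0, 2.3, 1.0]
grip_width: 0.0252
grip_force: 40.0
time_s: 25.98
ee_pos: [0.4757, 0.0181, 0.101]
eef_rot: [3.142, -0.002, 0.36]
force: [3.6, 4.3, 4.5]
grip_width: 0.0249
grip_force: 40.0
```

```bash
python3 -m pendant '[[[0.1,0.15,0],0],[[0,0,0],0],[[0,0,0],0]]'
python3 -m pendant '[[[0,0,-0.1],0],[[0,0,-0.1],0],[[0,0,-0.1],0],[[0,0,0],0],[[0,0,0],0]]'
python3 -m pendant '[[[0,0,-0.1],0],[[0,0,-0.1],0],[[0,0,0],0],[[0,0,0],0]]'
```

```text
time_s: 26.23
ee_pos: [0.4764, 0.0193, 0.1008]
eef_rot: [3.141, -0.001, 0.36]
force: [0.3, 2.6, 6.0]
grip_width: 0.0251
grip_force: 40.0
time_s: 26.65
ee_pos: [0.476, 0.0191, 0.0972]
eef_rot: [-3.142, 0.001, 0.36]
force: [1.9, 0.1, -1.4]
grip_width: 0.0254
grip_force: 40.0
time_s: 26.98
ee_pos: [0.4762, 0.0191, 0.0966]
eef_rot: [3.141, -0.0, 0.36]
force: [-6.1, 0.3, 18.5]
grip_width: 0.0254
grip_force: 40.0
```

```bash
python3 -m pendant '[[[0,0,0.2],0],[[0,0,0],0],[[0,0,0],0],[[0,0,0],0]]' 0.6
python3 -m pendant '[[[0,0,2],0],[[0,0,3],0],[[0,0,3],0],[[0,0,2],0],[[2.1,0,0],0],[[2.1,0,0],0],[[2.1,0,0],0],[[2.1,0,0],0],[[2.1,0,0],0],[[2.1,0,0],0],[[2.1,0,0],0],[[2.1,0,0],0],[[2.1,0,0],0],[[1.9,0,0],0],[[0,0,0],0],[[0,0,0],0],[[0,0,0],0],[[0,0,0],0]]'
python3 - <<'E'
from find import *
c=grab('wrist','w9.png');print(ctrl.get_obs()['ee_pos'])
print(circ(c,'yellow',(.684,.022),.019,.054,part='all'))
s=grab('side','s9.png')
print('g lid .089',circ(s,'green',(.476,.019),.089,.054))
a=cv2.imread('pics/s9.png')[100:260,150:400];cv2.imwrite('pics/s9c.png',cv2.resize(a,None,fx=3,fy=3,interpolation=cv2.INTER_CUBIC))
E
```

```text
time_s: 27.32
ee_pos: [0.4759, 0.0192, 0.0971]
eef_rot: [-3.141, 0.001, 0.36]
force: [0.2, 0.9, -1.2]
grip_width: 0.0486
grip_force: 0.0
time_s: 28.82
ee_pos: [0.6835, 0.0192, 0.1976]
eef_rot: [-3.142, 0.0, 0.36]
force: [-0.1, 0.4, 0.5]
grip_width: 0.0563
grip_force: 0.0
[0.68362822 0.01925561 0.19781818]
(array([0.6847, 0.0223]), 258, 0.0016)
g lid .089 (array([0.475 , 0.0131]), 60, 0.0015)
```

View pics/s9c.png

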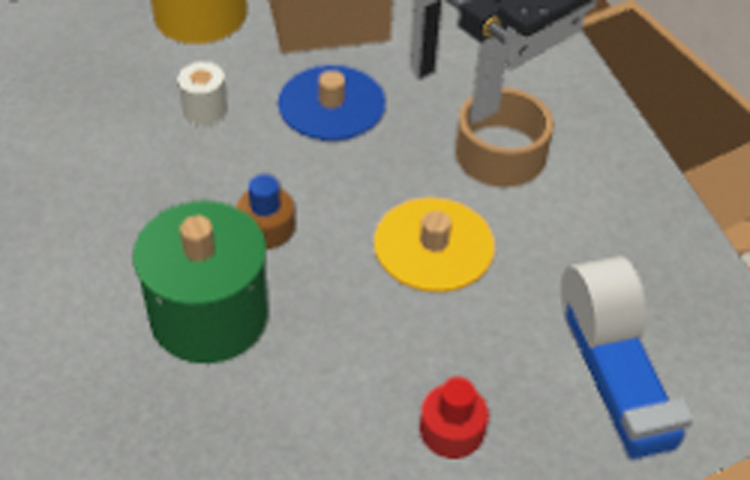

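The side crop shows the green lid (200,245) level and flush on its tin. Next is the yellow lid.

```bash
python3 -m pendant '[[[0.1,0.3,-2],0],[[0,0,-2.5],0],[[0,0,-2.5],0],[[0,0,-2.5],0],[[0,0,-2.5],0],[[0,0,-2],0],[[0,0,-1.5],0],[[0,0,-1],0],[[0,0,-0.6],0],[[0,0,0],0],[[0,0,0],0]]'
python3 -m pendant '[[[0,0,0],0],[[0,0,0],0],[[0,0,0],0],[[0,0,0],0],[[0,0,0],0],[[0,0,0],0]]' 0 40
python3 -m pendant '[[[0,0,2],0],[[0,0,3],0],[[0,0,3],0],[[0,0,3],0],[[0,0,3],0],[[0,0,3],0],[[0,0,3],0],[[0,0,0],0]]'
python3 -m pendant '[[[-1.2,2.1,0],0],[[-1.2,2.1,0],0],[[-1.2,2.1,0],0],[[-1.2,2.1,0],0],[[-1.2,2.1,0],0],[[-1.2,2.1,0],0],[[-1.2,2.1,0],0],[[-1.2,2.1,0],0],[[-1.2,2.1,0],0],[[-1.2,2.1,0],0],[[-1.2,2.1,0],0],[[-1.2,2.1,0],0],[[-1.2,2.1,0],0],[[-1.2,2.1,0],0],[[-1.2,2.1,0],0],[[-1.2,2.1,0],0],[[-1.2,2.1,0],0],[[-1.2,2.1,0],0],[[0,0,0],0],[[0,0,0],0]]'
python3 -m pendant '[[[0,0,0],0],[[0,0,0],0],[[0,0,0],0]]'
python3 - <<'E'
from find import *
c=grab('wrist','w10.png');print(ctrl.get_obs()['ee_pos'])
print(circ(c,'yellow',(.561,.417),.084,.052))
E
```

```text
time_s: 29.83
ee_pos: [0.6855, 0.0222, 0.0273]
eef_rot: [3.141, -0.001, 0.36]
force: [1.1, -0.2, 0.5]
grip_width: 0.0566
grip_force: 0.0
time_s: 30.33
ee_pos: [0.6852, 0.0222, 0.0267]
eef_rot: [3.141, -0.0, 0.36]
force: [-2.1, 0.2, 1.5]
grip_width: 0.0251
grip_force: 40.0
time_s: 31.0
ee_pos: [0.6867, 0.0222, 0.2336]
eef_rot: [3.138, -0.009, 0.36]
force: [0.1, 0.9, 0.8]
grip_width: 0.0251
grip_force: 40.0
time_s: 32.67
ee_pos: [0.4685, 0.4008, 0.2259]
eef_rot: [3.141, 0.001, 0.362]
force: [-0.7, -0.7, -1.2]
grip_width: 0.0249
grip_force: 40.0
time_s: 32.92
ee_pos: [0.4697, 0.3994, 0.2264]
eef_rot: [3.142, 0.0, 0.359]
force: [-0.2, 0.6, -0.4]
grip_width: 0.0254
grip_force: 40.0
[0.46963245 0.39952359 0.2264433 ]
(array([0.5614, 0.4216]), 176, 0.0007)
```

View pics/w10.png

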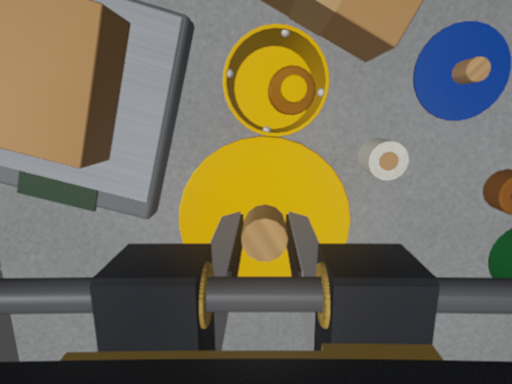

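Yellow tin nubs are at (285,33), (321,93), (267,129) and (230,73). Compute the centre.

Run:
```python
from find import *
c=load('wrist')
hsv=cv2.cvtColor(c['color'],cv2.COLOR_RGB2HSV)
P=[]
for u,v in((285,33),(321,93),(267,129),(230,73)):
    w=hsv[v-6:v+7,u-6:u+7].astype(int);k=(255-w[...,1])*(w[...,1]<120)*(w[...,2]>130)
    yy,xx=np.mgrid[v-6:v+7,u-6:u+7]; q=((xx*k).sum()/k.sum(),(yy*k).sum()/k.sum())
    P.append(onz(c,*q,.077)[:2])
P=np.array(P);print(P.round(4),P.mean(0),np.linalg.norm(P-P.mean(0),axis=1))
```

```text
[[0.6086 0.4298]
 [0.5701 0.3756]
 [0.5173 0.4146]
 [0.5554 0.4676]] [0.56285897 0.42190303] [0.04640006 0.04682474 0.04616872 0.04628041]
```

```bash
python3 -m pendant '[[[1.9,0.45,0],0],[[1.9,0.45,0],0],[[1.9,0.45,0],0],[[1.8,0.45,0],0],[[1.8,0.45,0],0],[[0,0,0],0],[[0,0,-2],0],[[0,0,-2.5],0],[[0,0,-2.5],0],[[0,0,-2],0],[[0,0,-1],0],[[0,0,-0.7],0],[[0,0,0],0],[[0,0,0],0],[[0,0,0],0]]'
python3 -m pendant '[[[0,0,-0.4],0],[[0,0,-0.3],0],[[0,0,-0.3],0],[[0,0,-0.3],0],[[0,0,0],0],[[0,0,0],0]]'
python3 -m pendant '[[[0,0,-0.2],0],[[0,0,-0.2],0],[[0,0,0],0],[[0,0,0],0]]'
```

```text
time_s: 34.22
ee_pos: [0.5626, 0.423, 0.1211]
eef_rot: [-3.141, -0.002, 0.36]
force: [0.1, -0.1, 0.3]
grip_width: 0.025
grip_force: 40.0
time_s: 34.72
ee_pos: [0.5621, 0.4227, 0.1062]
eef_rot: [3.141, 0.0, 0.36]
force: [1.1, 1.0, -0.7]
grip_width: 0.025
grip_force: 40.0
time_s: 35.05
ee_pos: [0.5625, 0.4227, 0.1027]
eef_rot: [3.142, -0.001, 0.36]
force: [2.4, 0.5, 1.0]
grip_width: 0.0253
grip_force: 40.0
```

```bash
python3 -m pendant '[[[0.05,0,-0.1],0],[[0,0,-0.1],0],[[0,0,-0.1],0],[[0,0,0],0],[[0,0,0],0]]'
python3 -m pendant '[[[0,0,-0.1],0],[[0,0,-0.1],0],[[0,0,0],0],[[0,0,0],0]]'
```

```text
time_s: 35.47
ee_pos: [0.5631, 0.4229, 0.1005]
eef_rot: [-3.141, -0.002, 0.36]
force: [1.5, 0.5, 6.1]
grip_width: 0.0257
grip_force: 40.0
time_s: 35.8
ee_pos: [0.5629, 0.4228, 0.0977]
eef_rot: [-3.141, -0.001, 0.36]
force: [2.0, 1.8, 2.6]
grip_width: 0.0252
grip_force: 40.0
```

```bash
python3 -m pendant '[[[0,0,-0.1],0],[[0,0,-0.1],0],[[0,0,0],0],[[0,0,0],0]]'
```

```text
time_s: 36.13
ee_pos: [0.563, 0.4228, 0.0967]
eef_rot: [-3.141, -0.001, 0.36]
force: [-0.6, -2.1, 10.8]
grip_width: 0.0252
grip_force: 40.0
```

Seated. The lid origin is 70 mm above the tin's. Release, go to the cover, and turn the gripper so its wide side stays clear of the open carton.

```bash
python3 -m pendant '[[[0,0,0.2],0],[[0,0,0],0],[[0,0,0],0],[[0,0,0],0],[[0,0,2],0],[[0,0,3],0],[[0,0,3],0],[[0,0,3],0],[[0,0,0],0],[[0,0,0],0]]' 0.6
python3 - <<'E'
from find import *
grab('wrist','w11.png')
E
python3 -m pendant '[[[0,-2.8,0],0],[[0,-2.8,0],0],[[0,-2.8,0],0],[[0,-2.8,0],0],[[0,-2.8,0],0],[[0,-2.8,0],0],[[0,-2.8,0],0],[[0,-2.8,0],0],[[0,-2.8,0],0],[[0,-2.8,0],0],[[0,-2.8,0],0],[[0,-2.8,0],0],[[0,-2.8,0],0],[[0,-2.8,0],0],[[0,-2.8,0],0],[[0,-2.8,0],0],[[0,-2.8,0],0],[[0,-2.8,0],0],[[0,-2.8,0],0],[[0,-2.8,0],0]]'
python3 -m pendant '[[[-0.2,-2.7,0],0.12],[[-0.2,-2.7,0],0.12],[[-0.2,-2.7,0],0.12],[[-0.2,-2.7,0],0.12],[[-0.2,-2.7,0],0.12],[[-0.2,-2.7,0],0.12],[[-0.2,-2.7,0],0.12],[[-0.2,-2.7,0],0.12],[[-0.2,-2.7,0],0.12],[[-0.2,-2.4,0],0.12],[[0,0,0],0],[[0,0,0],0],[[0,0,0],0]]'
python3 - <<'E'
from find import *
c=grab('wrist','w12.png');o=ctrl.get_obs();print(o['ee_pos'],o['eef_rot'],o['qpos'][5])
BR=lambda h:(h[...,0]<20)&(h[...,1]>90)
print(circ(c,'',(.5415,-.404),.012,.057,part='all',mask=BR))
t=grab('top');print(circ(t,'',(.5415,-.404),.012,.057,part='all',mask=BR))
a=np.hstack([cv2.imread('pics/w11.png'),cv2.imread('pics/w12.png')]);cv2.imwrite('pics/w1112.png',cv2.resize(a,(800,300),interpolation=cv2.INTER_AREA))
E
```

```text
time_s: 36.97
ee_pos: [0.5629, 0.4231, 0.209]
eef_rot: [-3.141, -0.003, 0.36]
force: [-0.3, -0.0, -0.6]
grip_width: 0.0562
grip_force: 0.0
time_s: 38.68
ee_pos: [0.5618, -0.1385, 0.2057]
eef_rot: [-3.14, 0.002, 0.36]
force: [0.6, 0.2, 0.7]
grip_width: 0.0564
grip_force: 0.0
time_s: 39.77
ee_pos: [0.5425, -0.4035, 0.2061]
eef_rot: [-3.14, -0.002, 1.558]
force: [0.3, 0.6, 0.6]
grip_width: 0.0561
grip_force: 0.0
[ 0.54271345 -0.4032653   0.20659055] [-3.14053594e+00 -1.03280664e-03  1.55859348e+00] -0.681067920303858
(array([ 0.5421, -0.4042]), 260, 0.0017)
(array([ 0.5386, -0.4062]), 37, 0.0019)
```

View pics/w1112.png

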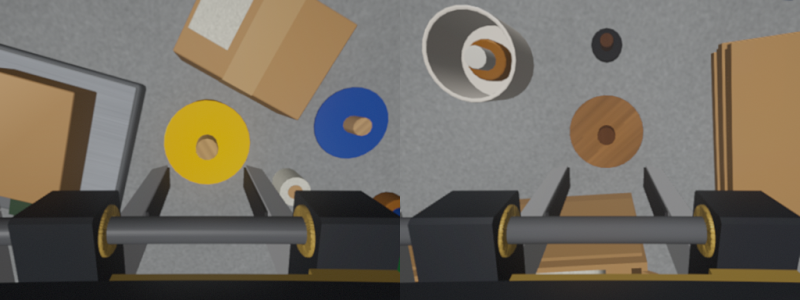

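Left: the yellow lid sits square on its tin (207,142). Right: the cover is at (606,132), its knob is at (606,135), and the sides are clear.

```bash
python3 -m pendant '[[[-0.1,-0.1,-2],0],[[0,0,-2.5],0],[[0,0,-2.5],0],[[0,0,-2.5],0],[[0,0,-2.5],0],[[0,0,-2.5],0],[[0,0,-1.8],0],[[0,0,-1.2],0],[[0,0,-0.8],0],[[0,0,-0.3],0],[[0,0,0],0],[[0,0,0],0]]'
python3 -m pendant '[[[0,0,0],0],[[0,0,0],0],[[0,0,0],0],[[0,0,0],0],[[0,0,0],0],[[0,0,0],0]]' 0 30
python3 -m pendant '[[[0,0,2],0],[[0,0,3],0],[[0,0,3],0],[[0,0,3],0],[[0,0,3],0],[[0,0,3],0],[[0,0,3],0],[[0,0,0],0]]'
```

```text
time_s: 40.87
ee_pos: [0.5421, -0.4055, 0.0226]
eef_rot: [3.14, 0.001, 1.56]
force: [-0.1, 0.9, 0.4]
grip_width: 0.0564
grip_force: 0.0
time_s: 41.37
ee_pos: [0.5417, -0.4053, 0.0216]
eef_rot: [3.141, 0.0, 1.56]
force: [-0.0, -0.6, 1.3]
grip_width: 0.0251
grip_force: 30.0
time_s: 42.03
ee_pos: [0.5428, -0.4063, 0.2284]
eef_rot: [3.134, 0.006, 1.56]
force: [-0.1, -0.1, -0.9]
grip_width: 0.025
grip_force: 30.0
```

```bash
python3 -m pendant '[[[-2,0.05,0],0],[[-2,0.05,0],0],[[-2,0.05,0],0],[[-2,0.05,0],0],[[-2,0.05,0],0],[[-2,0.05,0],0],[[-2,0.05,0],0],[[-2,0.05,0],0],[[0,0,0],0],[[0,0,0],0],[[0,0,0],0]]'
python3 - <<'E'
from find import *
c=grab('wrist','w13.png');print(ctrl.get_obs()['ee_pos'])
W=lambda h:(h[...,1]<50)&(h[...,2]>165)
print(circ(c,'',(.3825,-.299),.076,.054,mask=W),circ(c,'',(.3825,-.299),.076,.054,part='all',mask=W))
E
```

```text
time_s: 42.95
ee_pos: [0.382, -0.4013, 0.2213]
eef_rot: [3.141, -0.0, 1.56]
force: [-0.4, -0.5, -0.3]
grip_width: 0.0251
grip_force: 30.0
[ 0.38221568 -0.4012424   0.22124338]
(array([ 0.3825, -0.3001]), 186, 0.0005) (array([ 0.3824, -0.299 ]), 322, 0.0013)
```

View pics/w13.png

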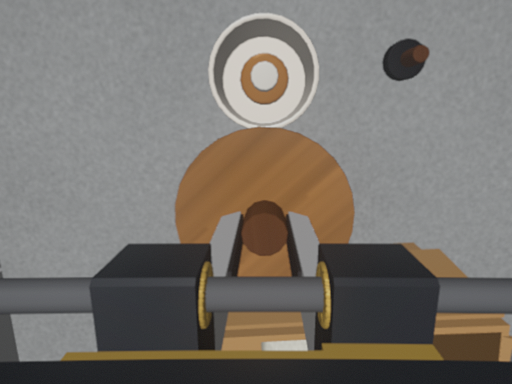

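The pot rim is centred at (264,72), at (0.3825, -0.2995), with the bottle inside. The cover hangs level.

```bash
python3 -m pendant '[[[0,2,0],0],[[0,2,0],0],[[0,2,0],0],[[0,2.1,0],0],[[0,2.1,0],0],[[0,0,0],0],[[0,0,-2.5],0],[[0,0,-2.5],0],[[0,0,-2.5],0],[[0,0,-2.2],0],[[0,0,-1.3],0],[[0,0,-0.6],0],[[0,0,0],0],[[0,0,0],0],[[0,0,0],0]]'
python3 -m pendant '[[[0,0,-0.2],0],[[0,0,-0.2],0],[[0,0,-0.2],0],[[0,0,0],0],[[0,0,0],0]]'
```

```text
time_s: 44.25
ee_pos: [0.3822, -0.2997, 0.1064]
eef_rot: [3.14, 0.001, 1.56]
force: [0.4, -0.1, -0.2]
grip_width: 0.0251
grip_force: 30.0
time_s: 44.67
ee_pos: [0.3816, -0.2993, 0.0994]
eef_rot: [-3.142, -0.0, 1.56]
force: [0.2, -0.6, -1.0]
grip_width: 0.0255
grip_force: 30.0
```

```bash
python3 -m pendant '[[[0,0,-0.2],0],[[0,0,-0.2],0],[[0,0,-0.1],0],[[0,0,-0.1],0],[[0,0,0],0],[[0,0,0],0]]'
```

```text
time_s: 45.17
ee_pos: [0.3816, -0.2993, 0.0934]
eef_rot: [-3.142, -0.0, 1.56]
force: [0.5, 0.0, -0.1]
grip_width: 0.025
grip_force: 30.0
```

```bash
python3 -m pendant '[[[0,0,-0.1],0],[[0,0,0],0],[[0,0,0],0]]'
python3 -m pendant '[[[0,0,0],0],[[0,0,0],0],[[0,0,0],0],[[0,0,0],0],[[0,0,2],0],[[0,0,3],0],[[0,0,3],0],[[0,0,3],0],[[0,0,0],0],[[0,0,0],0],[[0,0,0],0]]' 0.6
python3 - <<'E'
from find import *
c=grab('wrist','w14.png');print(ctrl.get_obs()['ee_pos'])
BR=lambda h:(h[...,0]<20)&(h[...,1]>90)
print('cover at seat',circ(c,'',(.3825,-.299),.083,.057,part='all',mask=BR))
s=grab('side','s14.png');t=grab('top','t14.png')
for n,c in(('side',s),('top',t)):
    print(n,'y',circ(c,'yellow',(.563,.4225),.089,.054),'g',circ(c,'green',(.476,.019),.089,.054))
A=cv2.imread('pics/s14.png')
L=cv2.resize(A[60:230,130:330],(470,400),interpolation=cv2.INTER_CUBIC)
R=cv2.resize(A[270:384,150:300],(330,250),interpolation=cv2.INTER_CUBIC);R=cv2.copyMakeBorder(R,0,150,0,0,cv2.BORDER_CONSTANT)
cv2.imwrite('pics/fin.png',np.hstack([L,R]))
E
```

```text
time_s: 45.42
ee_pos: [0.3817, -0.2994, 0.0926]
eef_rot: [3.141, 0.0, 1.56]
force: [-0.3, -0.5, 0.6]
grip_width: 0.0253
grip_force: 30.0
time_s: 46.33
ee_pos: [0.3814, -0.299, 0.2016]
eef_rot: [-3.141, -0.001, 1.56]
force: [-0.0, -0.1, -0.3]
grip_width: 0.0564
grip_force: 0.0
[ 0.38128395 -0.29895401  0.20128374]
cover at seat (array([ 0.3818, -0.2982]), 322, 0.0016)
side y (array([0.5612, 0.4147]), 37, 0.002) g (array([0.474 , 0.0126]), 25, 0.0018)
top y (array([0.5606, 0.4185]), 51, 0.0019) g (array([0.4716, 0.0177]), 53, 0.002)
```

View pics/fin.png

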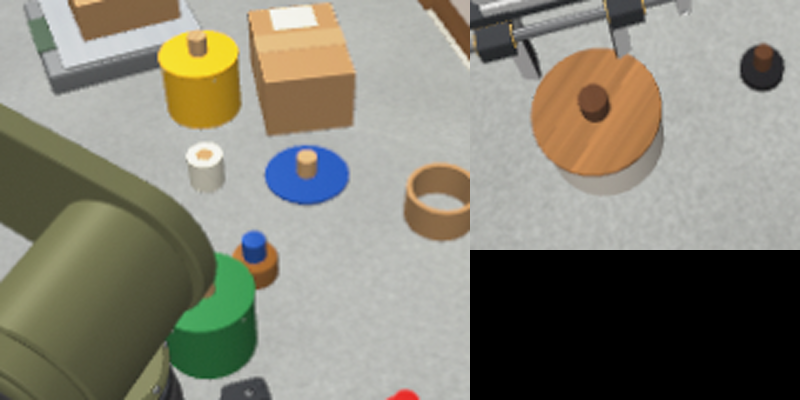

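Both lids, yellow (198,58) and green (215,285), sit flush. The cover (597,110) is level and centred on the pot, and the gripper is clear of everything.

```bash
python3 -c "
from station import ctrl
print(ctrl.hand_in())"
```

```text
the job is handed in; nothing more can be done
None
```

The job is handed in: the green tin, the yellow tin and the white pot each hold their matching bottle and are closed, and all looked level and flush in the last pictures; the hand-in returned no verdict.

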